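# Hold a tester pot in the three-step plunger clamp

### The arm

A 6-joint arm with a two-finger parallel gripper is mounted at the origin on the work surface; the furniture and walls round the work are solid. World frame = base frame: x ahead of the robot, y to its left, z up, the work surface at z = 0. Lengths are in m, angles in rad, forces in N, time in s.
With the tool pointing down it reaches from about 0.2 to 0.875 m from the base axis. Payload 3.4 kg.
Tool frame: the origin (TCP) lies between the finger pads; the fingertips stand 25 mm ahead of it and the grasp point (between the pads) lies 6 mm ahead of it (r.nose_length is the z of the fingertips in the tool frame, in m); z points along the fingers, y is the line along which they close (so a half turn about z gives the same grasp; the last joint's range is limited). The gripper opens to 94 mm and grips with 3 to 60 N. Pads are 16 mm wide; open, the fingers measure 119 mm over their backs; the gripper's body (75 mm by 177 mm) begins 78 mm behind the grasp point.
Start: joints at [1.001, 0.276, 1.505, -0, 1.361, -0.121], TCP at [0.25, 0.518, 0.23] pointing down, gripper open.
Joint ranges: [-2.89, 2.89], [-0.75, 2.08], [0.22, 2.7], [-1.18, 4.32], [0.11, 2.71], [-2.7, 2.7]. Speed limits (rad/s): [2.57, 2.57, 3.14, 3.14, 3.14, 3.14].

### API

Orientations are given as a unit quaternion [w, x, y, z].
In Python, from plant import r, gripper_to, inverse_kinematics, vision, models, telemetry gives the robot as it stands. Calls block until the motion is done:
- r.move_to(position, orientation): joint-space move of the TCP to a pose.
- r.move_l(position, rot=None, vel=0.15, guard=None): straight line of the TCP; rot=None keeps the orientation; vel is the mean speed in m/s. With guard (N) it stops when the force on the tool has changed by that much, and returns True; else False.
- r.movej(angles): joint-space move.
- gripper_to(opening, f_grip=None): finger opening in m; f_grip is the grip in N (None keeps the last); returns when the fingers have stopped.
- r.hold(seconds).
- inverse_kinematics(position, orientation): joint angles nearest the present ones, or None.
- vision.snapshot(name): name is "scene" or "top" or "wrist"; returns the picture (400x640x3 uint8, red, green, blue); there is no depth.
- vision.get_calibration(name): a dict with "fx", "fy", "cx", "cy" (pixels), "position" and "orientation" of the camera in the world. Camera axes: x right, y down, z forward; pixel columns grow to the right and rows downward; lengths in m; the calibration is good to about 2 mm. A picture is of the moment at which its call begins: read the wrist's pose just before it. get_calibration takes no time and is no camera call; for the wrist camera it gives the pose at the moment of the call.
A pose or a line that the arm cannot do raises r.PlanningError and nothing moves.
- r.sign_off(): hands the job in; it is judged then, once.
Trained networks look in the newest picture that a camera, given by its name, has taken for a name from the list of things; names that differ only in an ending like _2 or _b are one class to them, and where a whole thing is asked for, a point or a joint stands for the part that bears it (a point fixed in the world has none). Each returns a list of dicts, best first, with "score" (0 to 1); they miss things now and then, are a little off and sometimes report something else, mostly with a low value. They report only what shows in the picture. A call takes as long as a camera call. They do not tell look-alikes from the thing itself.
- models.boxes_of(thing, camera): "at" ([x, y, z] in m, in world coordinates, good to about 4 mm: the middle of the surface that is visible of it).
- models.regions_of(thing, camera): "pixels" (400x640 bool, what is visible of it).
- models.mark_of(thing, camera): "at" ([x, y, z] in m, in world coordinates, good to about 4 mm: a listed point, or the origin of a listed thing).
Readings, each from a call of its own:
- telemetry.current_t(): time.
- telemetry.current_joints(): joint angles.
- telemetry.current_dq(): joint speeds.
- telemetry.current_joint_efforts(): joint torques, N m.
- telemetry.current_ee_pos(): TCP position.
- telemetry.current_tool_rot(): TCP orientation.
- telemetry.current_wrist_force(): force on the tool from outside, world axes, zero at the start.
- telemetry.current_torque(): the same for the moment, N m.
- telemetry.current_opening(): finger opening in m.
- telemetry.current_finger_force(): force on a finger pad.
Only numpy, scipy, OpenCV 4.12 (cv2) and the standard library are available. Lean on these libraries where they do the work, as an engineer would, in place of code of your own. Each camera call takes 0.05 s, during which the arm holds its last target. There are 200 camera calls.

### The job

Stand the green tester pot with the cream lid upright on the small raised seat of the pot clamp, centred between the open jaws, and let go of it. Then press the clamp's red plunger down past its first two notches to the third, so that the jaws grip the pot, and finish while still holding the plunger down there against its spring, so that a colleague can prise off the lid. Leave the orange pot, the red pot and the small red tin standing where they are.

Things in the scene. Friction and masses are not known exactly. Their poses are not given: they have to be found in the camera images.
- pot_green_center (a point): Centre (half-way up, 30 mm above its foot) of the green tester pot with the cream lid: an upright round pot 60 mm tall, body 46 mm in diameter, screw lid 49 mm in diameter over the top 14 mm, about 0.09 kg, loose on the worktop. z axis up along the pot. Swaps places with the other pots. Grip it by its upper half or lid, so that the fingers stay above the clamp's jaws.
- seat_top (a point): Centre of the top of the clamp's seat, an aluminium pedestal 52 mm wide, rimless, 50 mm above the worktop; a seated pot's centre is 30 mm above this point. Axes of the clamp: z up; V jaws at +y and -y close along y; plunger 145 mm along -y. Open jaws rise 15 mm above the seat, leave 12 mm each side of the pot, and centre one up to 8 mm off. Grey base plate 104 x 276 mm, fixed; place and yaw vary.
- pad_top (a point): Centre of the flat top face of the plunger's red round push pad, 46 mm in diameter, 112 mm above the worktop at rest, z up. It moves straight down, up to 32 mm, into a blue housing 66 mm tall. Press it from above (closed fingertips will do).
- plunger (a joint): How far the plunger is pressed (m): 0 at rest, notches at 0.010, 0.020 and 0.030 (the third). Notches are felt as steps in force but do not hold: let go, it springs back up. The push needed wavers by 2 N between notches round a rise from 1.5 N at rest to about 3 N, 5 N and, with the pot clamped, 9 N at the three notches; hard stop at 0.032.
- jaw_left_head: Sprung rubber V head of the jaw on the +y side of the seat; origin under the seat's centre at worktop level, shifted by the jaw's travel. The jaws advance 0.46 mm per mm of plunger and reach the pot at about 0.026 of plunger travel.
- jaw_right_head: The same on the -y side (towards the plunger).
- pot_orange_center (a point): Centre of the orange tester pot with the dark lid, same size as the green one; a bystander.
- pot_red_center (a point): Centre of the red tester pot with the red-brown lid, same size; a bystander.
- tin_center (a point): Centre of the small red paint tin with the pale lid, 60 mm in diameter, 55 mm tall, standing beyond the clamp; a bystander.
Mind the look-alikes: they are no part of the job. What is shaped like the part that bears pot_green_center but turquoise is not meant. Leave any yellow look-alike of the part that bears tin_center alone.

How it is judged:
By the outcome, as a careful person would: the job done as asked, in the order asked, and still so for the second after the job is handed in, while the arm keeps its last pose, push and grip.
It also fails if it takes over 48 s, if anything falls off the work surface, if the arm or the gripper's body presses on something with over 40 N, if the wrist force passes 120 N, or if a joint passes its speed limit or range.

## Working session

There is one attempt and no reset: what is moved stays moved. The work goes in short steps, each a Python script; the robot and the scene stay as the last script left them, time stands still between calls to the robot, and variables do not carry over. Pictures are saved under pics/ and viewed, at most 10 in all, crops included, and the job is handed in when it is done.

```bash
mkdir -p pics; ls; python3 - <<'E'
from plant import r, vision, models, telemetry
import cv2, numpy as np
ims=[]
for c in ["scene","top"]:
    im=vision.snapshot(c); cv2.imwrite(f"pics/{c}0.png",im[:,:,::-1])
    for n in ["pot_green_center","seat_top","pad_top","jaw_left_head","jaw_right_head","pot_orange_center","pot_red_center","tin_center"]:
        print(c,n,[(np.round(d["at"],3).tolist(),round(d["score"],2)) for d in models.mark_of(n,c)])
print(telemetry.current_t())
for c in ["scene","top"]: print(vision.get_calibration(c))
E
```

```text
pics
scene pot_green_center [([0.603, 0.158, 0.027], 0.8), ([0.506, 0.214, 0.033], 0.64)]
scene seat_top [([0.57, -0.02, 0.045], 0.65), ([0.568, -0.02, 0.005], 0.35)]
scene pad_top [([0.594, -0.162, 0.11], 0.9)]
scene jaw_left_head []
scene jaw_right_head [([0.567, -0.022, 0.004], 0.6)]
scene pot_orange_center [([0.587, 0.362, 0.03], 0.91)]
scene pot_red_center [([0.439, 0.322, 0.031], 0.73)]
scene tin_center [([0.695, 0.289, 0.028], 0.98), ([0.702, 0.184, 0.029], 0.7)]
top pot_green_center [([0.506, 0.216, 0.031], 0.89), ([0.603, 0.161, 0.027], 0.88)]
top seat_top [([0.567, -0.018, 0.051], 0.73)]
top pad_top [([0.594, -0.16, 0.11], 0.75)]
top jaw_left_head []
top jaw_right_head []
top pot_orange_center [([0.589, 0.364, 0.028], 0.65)]
top pot_red_center [([0.436, 0.319, 0.026], 0.6)]
top tin_center [([0.699, 0.179, 0.03], 0.88), ([0.693, 0.289, 0.021], 0.62)]
0.9
{'fx': 418.2562750287655, 'fy': 418.2562750287655, 'cx': 319.2738475762972, 'cy': 206.77411113220234, 'position': array([ 0.08499943, -0.48547013,  0.59195721]), 'orientation': array([-0.43796215,  0.82922827, -0.30578048,  0.16452331])}
{'fx': 362.8797939806221, 'fy': 362.8797939806221, 'cx': 316.7672555984968, 'cy': 200.53851445560466, 'position': array([0.43857844, 0.08760797, 0.92359502]), 'orientation': array([ 0.05710456, -0.70139822,  0.70968087, -0.03365509])}
```

View pics/scene0.png

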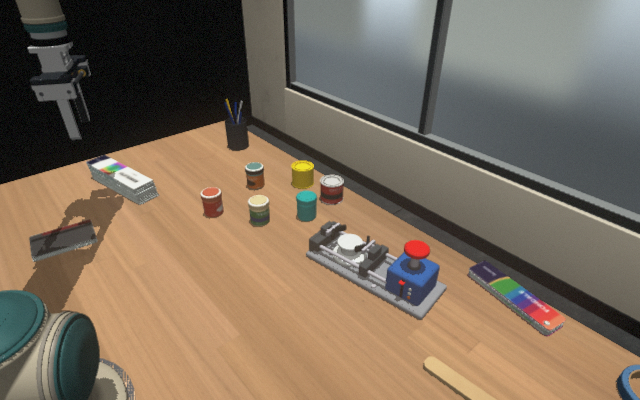

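View pics/top0.png

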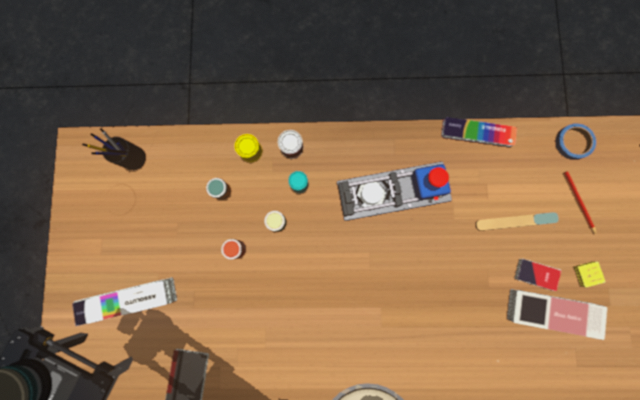

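```bash
cat > h.py <<'E'
import numpy as np
from scipy.spatial.transform import Rotation as R
def proj(cal,p):
    q=cal["orientation"]; c=R.from_quat([q[1],q[2],q[3],q[0]]).inv().apply(np.asarray(p)-cal["position"])
    return [cal["fx"]*c[0]/c[2]+cal["cx"], cal["fy"]*c[1]/c[2]+cal["cy"]]
def onplane(cal,u,v,z):
    q=cal["orientation"]; d=R.from_quat([q[1],q[2],q[3],q[0]]).apply([(u-cal["cx"])/cal["fx"],(v-cal["cy"])/cal["fy"],1])
    return cal["position"]+d*(z-cal["position"][2])/d[2]
def down(yaw):  # tool z down, tool y (closing line) at angle yaw from world x
    y=np.array([np.cos(yaw),np.sin(yaw),0]); z=np.array([0,0,-1.]); x=np.cross(y,z)
    q=R.from_matrix(np.c_[x,y,z]).as_quat(); return np.array([q[3],q[0],q[1],q[2]])
E
python3 - <<'E'
from plant import *
from h import *
for c in ["scene","top"]:
    k=vision.get_calibration(c)
    for p in [[.604,.16,.06],[.506,.215,.06],[.568,-.019,.05],[.594,-.161,.112],[.694,.289,.055],[.7,.181,.055]]: print(c,p,np.round(proj(k,p)))
print(telemetry.current_tool_rot())
E
```

```text
scene [0.604, 0.16, 0.06] [307. 196.]
scene [0.506, 0.215, 0.06] [259. 201.]
scene [0.568, -0.019, 0.05] [349. 242.]
scene [0.594, -0.161, 0.112] [416. 247.]
scene [0.694, 0.289, 0.055] [302. 166.]
scene [0.7, 0.181, 0.055] [331. 181.]
top [0.604, 0.16, 0.06] [298. 179.]
top [0.506, 0.215, 0.06] [276. 219.]
top [0.568, -0.019, 0.05] [372. 193.]
top [0.594, -0.161, 0.112] [439. 177.]
top [0.694, 0.289, 0.055] [247. 144.]
top [0.7, 0.181, 0.055] [290. 141.]
[1.54083887e-05 2.22518186e-01 9.74928538e-01 5.26097540e-05]
```

The green pot with the cream lid is at (259,205) in scene and (275,221) in top, so about (0.506, 0.215). The turquoise look-alike is at (0.604, 0.16). The clamp is at (372,193) and its plunger at (439,177) in the top view, which gives a yaw of about 10°.

```bash
python3 - <<'E'
from plant import *
from h import *
import cv2
q0=telemetry.current_joints(); best=None
for yaw in [np.radians(10.4),np.radians(190.4)]:
    s=[inverse_kinematics(p,down(yaw)) for p in ([.506,.215,.18],[.568,-.019,.2],[.594,-.161,.2])]
    print(yaw,[None if a is None else np.round(a,2) for a in s])
    if all(a is not None for a in s):
        m=max(abs(a[5]) for a in s)
        if best is None or m<best[0]: best=(m,yaw)
yaw=best[1]; print("yaw",yaw)
r.move_to([.506,.215,.2],down(yaw))
im=vision.snapshot("wrist"); k=vision.get_calibration("wrist"); cv2.imwrite("pics/w1.png",im[:,:,::-1])
print([(np.round(d["at"],4).tolist(),round(d["score"],2)) for d in models.mark_of("pot_green_center","wrist")])
print(proj(k,[.506,.215,.06]),telemetry.current_t(),k)
E
```

```text
0.18151424220741028 [array([ 0.28,  0.27,  1.64, -0.  ,  1.23,  0.09]), array([-0.16,  0.28,  1.57, -0.  ,  1.29, -0.34]), array([-0.38,  0.35,  1.47, -0.  ,  1.32, -0.56])]
3.3231068957972036 [None, None, array([-0.38,  0.35,  1.47, -0.  ,  1.32,  2.58])]
yaw 0.18151424220741028
[([0.5986, 0.1579, 0.0316], 0.91), ([0.5044, 0.2196, 0.0288], 0.63)]
[np.float64(324.57900761366216), np.float64(197.01873315622083)] 2.475 {'fx': 281.77683023149604, 'fy': 281.77683023149604, 'cx': 324.97698514958086, 'cy': 199.21796999504684, 'position': array([0.49398335, 0.28054345, 0.35392246]), 'orientation': array([0.11458325, 0.98925355, 0.09013713, 0.01110831])}
```

View pics/w1.png

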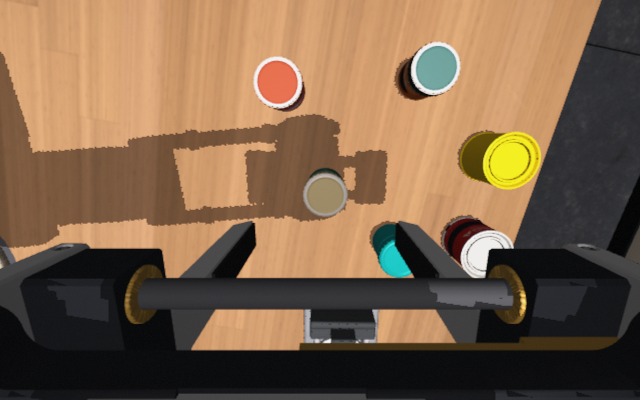

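The cream lid is at (325,195) in the wrist view, within 2 px of where the estimate projects. Gripping now.

```bash
python3 - <<'E'
from plant import *
from h import *
import cv2
k=vision.get_calibration("wrist"); p=onplane(k,325,195,.06); print(p)
p=(p[:2]+[.506,.215])/2
r.move_l([*p,.052],vel=.12,guard=8) and print("guard!")
gripper_to(.03,20)
print("open",telemetry.current_opening(),telemetry.current_finger_force())
r.move_l([*p,.19],vel=.2)
r.move_to([.568,-.019,.19],down(np.radians(10.4)))
im=vision.snapshot("wrist"); k=vision.get_calibration("wrist"); cv2.imwrite("pics/w2.png",im[:,:,::-1])
for n in ["pot_green_center","seat_top","pad_top","jaw_left_head","jaw_right_head"]:
    print(n,[(np.round(d["at"],4).tolist(),round(d["score"],2)) for d in models.mark_of(n,"wrist")])
print(telemetry.current_t(),telemetry.current_opening(),telemetry.current_wrist_force(),k)
im=vision.snapshot("top"); 
cv2.imwrite("pics/t2.png",cv2.resize(im[120:260,300:500,::-1],(800,560),interpolation=2))
E
```

```text
[0.5060312 0.2172862 0.06     ]
open 0.0485716971837149 20.000038146972656
pot_green_center [([0.5997, 0.1612, 0.0329], 0.94), ([0.5629, -0.0172, 0.1681], 0.59), ([0.5698, -0.0187, 0.0488], 0.18)]
seat_top [([0.5681, -0.0162, 0.0492], 0.79)]
pad_top []
jaw_left_head []
jaw_right_head []
6.725 0.04867393237516774 [-0.51702158 -0.15845037 -0.53283031] {'fx': 281.77683023149604, 'fy': 281.77683023149604, 'cx': 324.97698514958086, 'cy': 199.21796999504684, 'position': array([0.55615654, 0.04684495, 0.34341601]), 'orientation': array([0.11426264, 0.98931504, 0.08993331, 0.01057334])}
```

View pics/w2.png

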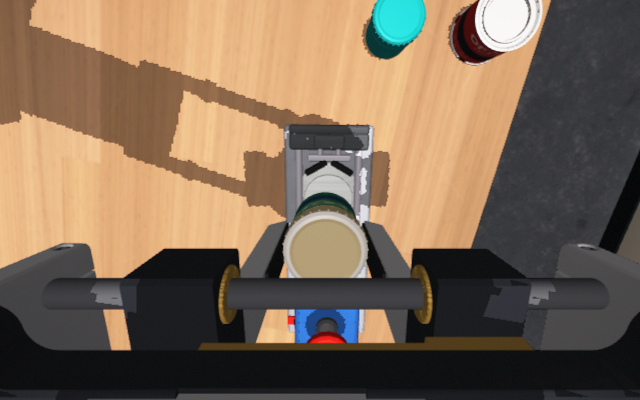

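The pot hangs upright in the grip. The clamp's plate edges are at columns 287 and 372, its far end at row 125, and the seat shows at about (328,185). I'll check the clamp axis against these numbers.

```bash
python3 - <<'E'
from plant import *
from h import *
k=vision.get_calibration("wrist")
# plate edges near the tops (z~0.01)
L=[onplane(k,u,v,.01) for u,v in [(286,130),(286,215)]]; Rr=[onplane(k,u,v,.01) for u,v in [(373,130),(371,215)]]
m=[(a+b)/2 for a,b in zip(L,Rr)]; print(L,Rr,m)
d=m[0]-m[1]; print("y axis deg",np.degrees(np.arctan2(d[1],d[0])))
t=(-.018-m[1][1])/d[1]; print("axis x at y=-.018:",(m[1]+t*d)[0])
print(proj(k,[.568,-.018,.05]), telemetry.current_ee_pos())
E
```

```text
[array([0.51209487, 0.04165736, 0.01      ]), array([ 0.527321  , -0.05905713,  0.01      ])] [array([0.61056163, 0.05975286, 0.01      ]), array([ 0.63045573, -0.04014783,  0.01      ])] [array([0.56132825, 0.05070511, 0.01      ]), array([ 0.57888837, -0.04960248,  0.01      ])]
y axis deg 99.92973076379535
axis x at y=-.018: 0.5733559520847294
[np.float64(324.4282740482835), np.float64(195.91137055243345)] [ 0.56796283 -0.01801804  0.19014038]
```

View pics/t2.png

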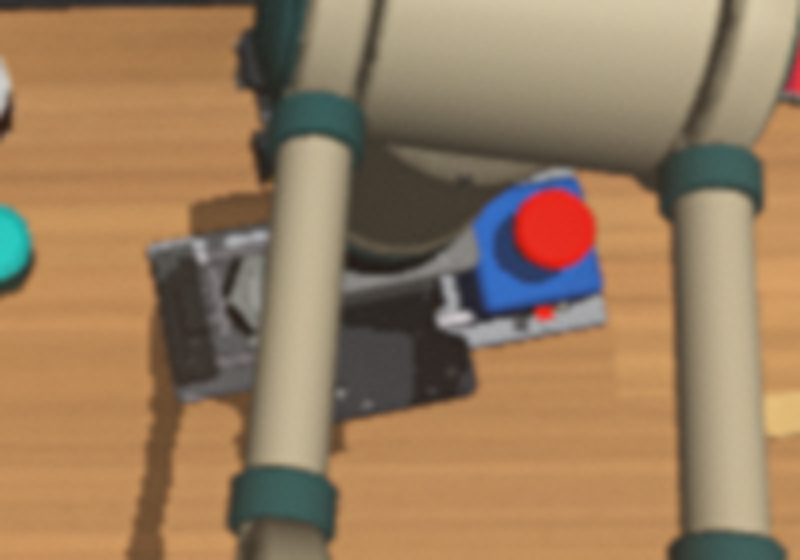

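```bash
python3 - <<'E'
from plant import *
from h import *
import cv2
p=[.570,-.018]
r.move_l([*p,.112],vel=.1)
print("guard",r.move_l([*p,.098],vel=.015,guard=3),telemetry.current_ee_pos(),telemetry.current_wrist_force())
gripper_to(.075)
print(telemetry.current_ee_pos())
r.move_l([*p,.21],vel=.12)
r.move_l([.553,.06,.21],vel=.2)
im=vision.snapshot("wrist"); k=vision.get_calibration("wrist"); cv2.imwrite("pics/w3.png",im[:,:,::-1])
for n in ["pot_green_center","seat_top","pad_top","pot_orange_center"]:
    print(n,[(np.round(d["at"],4).tolist(),round(d["score"],2)) for d in models.mark_of(n,"wrist")])
vision.snapshot("scene")
print([(np.round(d["at"],4).tolist(),round(d["score"],2)) for n in ("pot_green_center","pad_top") for d in models.mark_of(n,"scene")])
print(telemetry.current_t(),proj(k,[.57,-.018,.11]),proj(k,[.594,-.161,.112]))
E
```

```text
guard True [ 0.5697609  -0.01802254  0.10185022] [0.82232713 0.10702852 3.35046248]
[ 0.56908451 -0.01790549  0.10115438]
pot_green_center [([0.5984, 0.1618, 0.0292], 0.77), ([0.5646, -0.0198, 0.079], 0.76), ([0.5687, -0.0141, 0.0009], 0.22)]
seat_top []
pad_top []
pot_orange_center [([0.5674, -0.0172, -0.0013], 0.4)]
[([0.571, -0.0181, 0.0834], 0.75), ([0.6029, 0.158, 0.0283], 0.6), ([0.5922, -0.1597, 0.1115], 0.69)]
11.0 [np.float64(327.3242064636407), np.float64(282.3671010845789)] [np.float64(325.2303515561233), np.float64(402.17388523519764)]
```

View pics/w3.png

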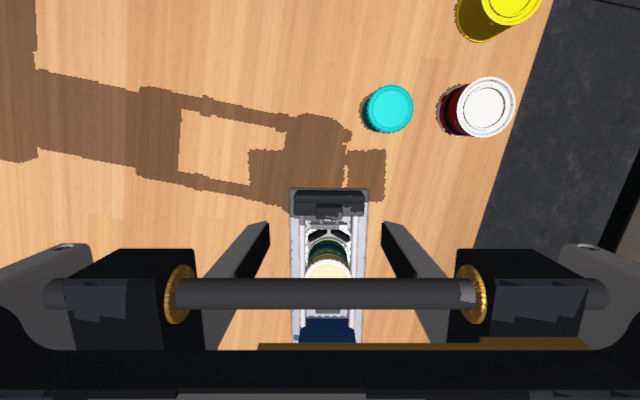

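The pot stands upright on the seat. Its lid is at about (328,270), between plate edges at columns 290 and 370, so it is centred. Now the plunger.

```bash
python3 - <<'E'
from plant import *
from h import *
p=[.594,-.161]
gripper_to(0.0,20)
r.move_to([*p,.19],down(np.radians(10.4)))
print(r.nose_length,telemetry.current_opening(),telemetry.current_t(),telemetry.current_wrist_force())
r.move_l([*p,.145],vel=.1)
f0=telemetry.current_wrist_force()[2]
z=.139
def rep(z): print(round(z,4),round(telemetry.current_ee_pos()[2],4),round(telemetry.current_wrist_force()[2]-f0,2))
for z in [.139,.136,.133,.129,.125,.121,.117,.1145,.112,.110,.1085]:
    r.move_l([*p,z],vel=.03); r.hold(.1); rep(z)
print(telemetry.current_t())
E
```

```text
0.025 0.0004399995818228281 13.0833 [0.75579293 0.37207114 0.73061496]
0.139 0.1392 -0.72
0.136 0.1365 2.38
0.133 0.1333 2.52
0.129 0.1285 2.72
0.125 0.1252 6.48
0.121 0.1207 3.89
0.117 0.1172 5.53
0.1145 0.1151 8.0
0.112 0.1123 6.48
0.11 0.1103 6.09
0.1085 0.109 6.81
17.7667
```

```bash
python3 - <<'E'
from plant import *
from h import *
p=[.594,-.161]
for z in [.1075,.1067,.106,.1055,.105,.1045,.104,.1035]:
    r.move_l([*p,z],vel=.02); r.hold(.15); e=telemetry.current_ee_pos(); f=telemetry.current_wrist_force()[2]
    print(z,np.round(e,4),round(f,2))
    if e[2]<.1062 or f>20: break
import cv2
im=vision.snapshot("scene"); cv2.imwrite("pics/s4.png",cv2.resize(im[170:310,280:480,::-1],(800,560),interpolation=2))
for n in ["pad_top","pot_green_center"]: print([(np.round(d["at"],4).tolist(),round(d["score"],2)) for d in models.mark_of(n,"scene")])
print(telemetry.current_t())
E
```

```text
0.1075 [ 0.594  -0.1609  0.1082] 7.72
0.1067 [ 0.594  -0.1609  0.1077] 7.65
0.106 [ 0.594  -0.1609  0.1071] 9.78
0.1055 [ 0.594  -0.161   0.1068] 10.37
0.105 [ 0.594  -0.161   0.1064] 11.41
0.1045 [ 0.594 -0.161  0.106] 11.82
[([0.5951, -0.1611, 0.0789], 0.85)]
[([0.603, 0.158, 0.0266], 0.82), ([0.571, -0.0197, 0.083], 0.8)]
20.3167
```

View pics/s4.png

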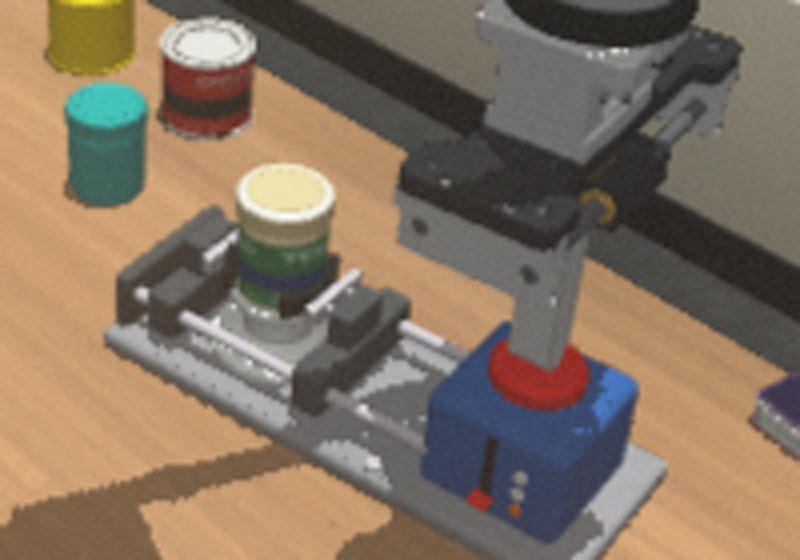

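The pot stands upright in the closed jaws. The red indicator at (480,500) is level with the lowest mark, the third notch, and travel reads about 31 mm with the push holding at about 12 N.

```bash
python3 - <<'E'
from plant import *
r.hold(.5); print(telemetry.current_ee_pos(),telemetry.current_wrist_force()); print(r.sign_off())
E
```

```text
[ 0.59397645 -0.16095295  0.10606484] [-3.63000216  1.63540702 11.5915561 ]
the job is handed in; nothing more can be done
None
```

The green pot stands upright on the seat, gripped by the jaws, with the plunger held at its third notch (about 31 mm of travel, about 12 N); the orange pot, red pot and red tin were not touched, and the job is handed in.

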